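# Clear the case sealer and show its filter plate to the inspection camera

## Task

Service the case sealer: first, with its blue cover still shut, take the two finished sample cases from the steel catch tray and set them lid-up on the floor of the blue tote. Then lift the cover with its bar handle, draw the hidden filter plate up out of its slot, and hold it in front of the inspection camera: upright, above the red dot, its middle at lens height, a broad face square to the lens. Finish still holding it there, steady and touching nothing but your gripper; leave the tip box, the amber bottle and the jar where they stand.

Things in the scene. Friction and masses are not known exactly. Their poses are not given: they have to be found in the camera images.
- machine: Case sealer, a fixed low white bench machine, 130 mm high. Origin on the bench exactly below the middle of the filter slot; x points from its front (robot side) to its back, y to its left, z up. The housing spans x -100..+110, y -100..+160 mm; the steel catch tray is fixed to its -y side.
- slot (a point): Middle of the filter slot's mouth, 80 mm above the machine's origin, under the blue cover. It lies in the floor of a well in the machine's top, 120 (x) x 110 (y) mm and 50 mm deep, centred on it. The slot is 14 (x) x 84 (y) mm and 62 mm deep.
- tray (a point): Middle of the catch tray's floor, at machine x 0, y -175, 6 mm above the bench. Inside, the tray is 210 (x) x 150 (y) mm; its rim is 12 mm higher than its floor, and the machine's 130 mm high side wall bounds it at +y.
- cover (a joint): Angle of the blue cover flap in rad: 0 shut, about 1.57 standing upright, 1.8 fully back (stop). It needs about 2 to 3 N at the bar; a friction hinge holds it where it is left.
- cover_hinge (a point): Middle of the cover's hinge line, which runs along the machine's y, at machine x +65, z +130 mm. The cover reaches 130 mm from it towards the front (-x), is 130 mm wide in y and 6 mm thick; its free front edge swings up and to the back.
- cover_bar (a point): Middle of the cover's handle: a round steel bar 10 mm in diameter, 80 mm long along the machine's y, on a post at each end. With the cover shut it lies 150 mm in front of the hinge (20 mm beyond the cover's free edge) and 36 mm higher than it, 36 mm above the machine's top, so fingers fit on both sides. It moves with the cover.
- filter: Filter plate, about 120 g: white ribbed panel in a yellow frame, 10 (x, thick) x 80 (y) x 62 mm high, with a yellow tab on its top middle, 10 (x) x 34 (y) x 42 mm high. Origin at the centre of its underside, z up. Starts standing on the slot bottom, 18 mm above the bench, along the machine's axes, 2 mm play each side; only the tab (top 122 mm above the bench) stands in the well. Draws straight up.
- filter_face (a point): Middle of the filter plate's panel, 31 mm above its underside and 73 mm below the tab's top.
- case_a: Finished sample case, a closed white plastic box 30 (x) x 44 (y) x 34 mm high with a green lid band, about 60 g. Origin at the centre of its underside, z up out of the lid. Starts lid-up on the catch tray floor.
- case_b: Finished sample case like the other, 30 x 44 x 34 mm, about 60 g, with an orange lid band. Origin at the centre of its underside, z up.
- tote: Open blue tote, fixed to the bench, 200 (x) x 130 (y) x 50 mm high outside, walls and floor about 4 to 5 mm thick. Origin at the centre of its underside, axes along its sides. Its place and the camera stand's may be swapped.
- stand: Inspection camera stand, fixed to the bench: flat aluminium base 195 x 90 x 10 mm (x -40..+155), post and black camera head at its back. Origin on the bench below the red dot of the base; x points from the dot to the camera, which looks back along -x. Lens front at x +93, lens axis 130 mm above the bench; the head spans x +110..+150, y -25..+25, z 105..155 mm.
- viewpoint (a point): Viewing spot: on the lens axis, 130 mm above the bench straight above the red dot, 93 mm in front of the lens. The middle of the filter plate belongs here.
- tip_box: Bystander: pipette tip box with blue tray and white tips, 80 x 120 x 57 mm, loose, origin at the centre of its underside.
- reagent: Bystander: amber bottle with white cap, 60 mm in diameter, 120 mm high, loose, origin at the centre of its underside.
- jar: Bystander: small clear jar with red lid, 52 mm in diameter, 60 mm high, loose, origin at the centre of its underside.
Things that resemble listed ones, but are neither listed nor needed, are in the scene too. Leave any black or purple look-alike of the case_b alone.

How it is judged:
By the outcome, as a careful person would: the job done as asked, in the order asked, and still so for the second after the job is handed in, while the arm keeps its last pose, push and grip.
It also fails if it takes over 72 s, if anything falls off the work surface, if the arm or the gripper's body presses on something with over 40 N, if the wrist force passes 120 N, or if a joint passes its speed limit or range.

## Robot

A 6-joint arm with a two-finger parallel gripper is mounted at the origin on the work surface. World frame = base frame: x ahead of the robot, y to its left, z up, the work surface at z = 0. Lengths are in m, angles in degrees, forces in N, time in s.
With the tool pointing down it reaches from about 0.4 to 0.825 m from the base axis. Payload 7 kg.
Tool frame: the origin (TCP) lies on the centre line of the jaws, within the pads' length; the fingertips stand 14 mm ahead of it and the grasp point (between the pads) lies 5 mm behind it; z points along the fingers, x is the direction in which the jaws open and shut, and the axes are right-handed (so a half turn about z gives the same grasp; the last joint's range is limited). The gripper opens to 88 mm and grips with 3 to 60 N. Pads are 19 mm wide; open, the fingers measure 130 mm over their backs; the gripper's body (78 mm by 193 mm) begins 47 mm behind the grasp point.
Start: joints at [-53.623, 20.546, 0.682, 0, -70.136, -16.507], TCP at [0.229, -0.635, 0.241] pointing down, gripper open.
Joint ranges: [-176.03, 176.03], [-82.01, 121.73], [-58.28, 71.71], [-173.87, 95.51], [-174.79, -0.11], [-173.66, 173.66]. Speed limits (degrees/s): [136.94, 136.94, 172.46, 180, 180, 180].

## Interface

Orientations are given as [roll, pitch, yaw] about the fixed x, y, z axes, in that order (R = Rz(yaw) Ry(pitch) Rx(roll)).
In Python, from plant import * gives the robot as it stands.
- The arm moves only by the shell command python3 -m handwheel 'ROWS' [OPENING]. ROWS is JSON, a list of rows, each a list of 2 entries, a list of its own where there are three numbers: the shift along the tool's x, y, z each as a share of 0.2 m, from -1 to 1, then the turn, a rotation vector about the tool's x, y, z each as a share of 360 degrees, from -1 to 1. In form: [[[tx, ty, tz], [ax, ay, az]], ...]. A call has 1 to 5 rows; each row is the pose to reach, as a shift and turn from the pose commanded when the call began, along the tool's axes at that moment, turning the shorter way round; what a row does not reach only later rows make up. A row lasts 1/12 s, in which the tool goes at most 41.7 mm and 7.16 degrees, less where a joint would pass 70% of its speed; a pose out of reach is approached as far as the arm can. A call with a number of a shift or a turn outside -1 to 1 is refused whole. A call with a gripper value outside its range is refused whole. OPENING is the closure, from -1 (fully open) to 1 (shut), set as the call begins (- or left out, the last holds). The fingers move at their own pace and stop on an object; the grip force is fixed at half the most. Time passes only in rows, so rows that repeat a pose let the fingers close. It gives the time, the measured TCP pose, the force and the opening at its end, in the units of the state.
- get_obs(): the state, without advancing time (a new reading comes with each control period).
- snapshot(name): name is "side" or "top" or "wrist"; returns a dict with "color" (420x560x3 uint8, red, green, blue), "z_map" (420x560 float32, m along the optical axis (not along the pixel's ray), 0 where there is no reading), "intrinsics" (3x3 intrinsics, pixels), "rvec" (rotation vector, rad) and "tvec" (3), from world to camera coordinates, as OpenCV has them. Camera axes: x right, y down, z forward; pixel columns grow to the right and rows downward; lengths in m; the calibration is good to about 2 mm. The wrist camera is an equidistant fisheye: a pixel r from the principal point sees the ray r / f radians off the axis. A picture is of the moment at which its call begins.
- close_job(): hands the job in, once; it reports no verdict.
The state is a dict: "clock": time; "joint_pos": joint angles; "qvel": joint speeds; "tau": joint torques, N m; "tool_pos": TCP position; "orientation": TCP orientation; "force": force on the tool from outside, world axes, zero at the start; "moment": the same for the moment, N m; "opening": finger opening in m.
Only numpy, scipy, OpenCV 4.12 (cv2) and the standard library are available. Lean on these libraries where they do the work, as an engineer would, in place of code of your own. Each camera call takes 0.05 s, during which the arm holds its last target. There are 200 camera calls.

## Working session

There is one attempt and no reset: what is moved stays moved. The work goes in short steps, Python scripts to look and compute and a shell command to move; the robot and the scene stay as the last step left them, time stands still between calls to the robot, and variables do not carry over. Pictures are saved under pics/ and viewed, about 8 in all and at most 12, crops included, and the job is handed in when it is done.

```bash
ls; mkdir -p pics
python3 - <<'E'
from plant import *
import cv2,numpy as np
print(get_obs())
ims=[]
for n in("top","side","wrist"):
    s=snapshot(n); np.savez("pics/%s0.npz"%n,**s); print(n,s["intrinsics"].tolist(),s["rvec"],s["tvec"])
    cv2.imwrite("pics/%s0.png"%n,s["color"][...,::-1])
E
```

```text
pics
{'clock': 0.0, 'joint_pos': array([-5.36230759e+01,  2.05902042e+01,  6.35328631e-01, -2.05710593e-02,
       -7.01373323e+01, -1.65081146e+01]), 'qvel': array([ 0.02824507, -0.01422613, -0.01697478,  0.02138574, -0.00385123,
       -0.01051147]), 'tau': array([ 8.41993005e-04, -5.82717955e+01,  2.93066114e+01,  6.99734107e+00,
        6.89045613e-03, -2.41413736e-04]), 'tool_pos': array([ 0.22924577, -0.63438496,  0.23964697]), 'orientation': array([-1.79992338e+02, -9.39024211e-02,  1.09861798e+02]), 'force': array([ 0.259434  , -0.17941071, -0.09741591]), 'moment': array([-0.01735977,  0.0057652 , -0.00282366]), 'opening': 0.0876220157205186}
top [[476.40123145161095, 0.0, 279.83307093035666], [0.0, 476.40123145161095, 212.59855709203822], [0.0, 0.0, 1.0]] [ 2.20626639 -2.174388    0.10148112] [-0.07803172  0.63237448  1.24530602]
side [[441.2932713573406, 0.0, 276.14773731508365], [0.0, 441.2932713573406, 210.8299521747814], [0.0, 0.0, 1.0]] [ 0.11928003 -2.88365306  1.17290983] [0.61818155 0.1890118  1.10081817]
wrist [[325.19226210127806, 0.0, 275.1792690695444], [0.0, 325.19226210127806, 216.22354542684653], [0.0, 0.0, 1.0]] [-1.6983513  -2.41789134 -0.35294611] [ 0.67462602 -0.03703537  0.3905222 ]
```

View pics/top0.png

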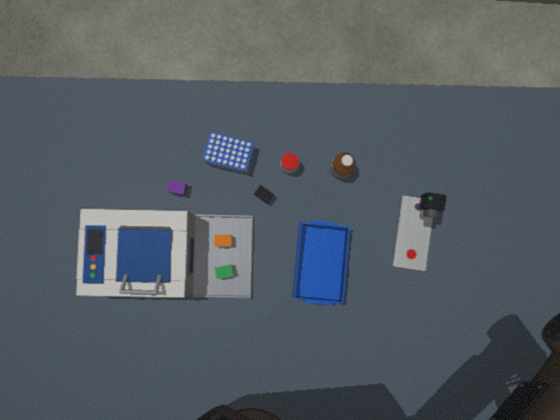

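View pics/side0.png

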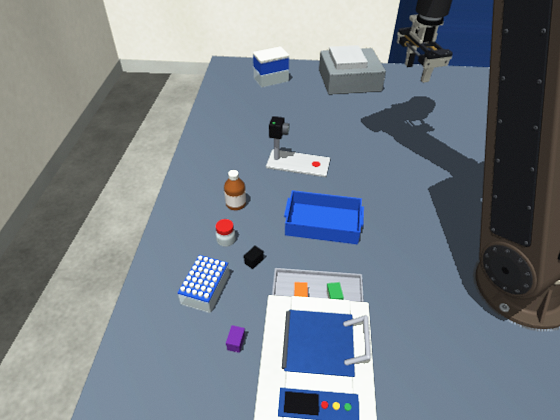

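The top view shows the machine at left (cover about (145,255), bar at (143,285)). The orange case is at (223,241) and the green at (225,272), both in the tray. The tote is at (322,263), and the stand's red dot is at (411,254) with its camera at (432,205). The side view agrees.

```bash
cat > h.py <<'E'
import cv2,numpy as np
def load(n): return dict(np.load(f"pics/{n}.npz"))
def rays(s,uv,wrist=False):
    uv=np.asarray(uv,float).reshape(-1,2);K=s["intrinsics"]
    d=np.c_[(uv-K[:2,2])/K[0,0],np.ones(len(uv))]
    if wrist:
        r=np.linalg.norm(d[:,:2],axis=1);d=np.c_[d[:,:2]*(np.sin(r)/np.maximum(r,1e-9))[:,None],np.cos(r)]
    R=cv2.Rodrigues(s["rvec"])[0];return -R.T@s["tvec"],d@R
def depthpts(s,uv,wrist=False):
    uv=np.asarray(uv).reshape(-1,2);o,d=rays(s,uv,wrist);R=cv2.Rodrigues(s["rvec"])[0]
    z=s["z_map"][uv[:,1].astype(int),uv[:,0].astype(int)]
    p=o+d*(z/(d@R[2]))[:,None];return p[z>0]
def atz(s,uv,z,wrist=False):
    o,d=rays(s,uv,wrist);return o+d*((z-o[2])/d[:,2])[:,None]
def mask(s,lo,hi,roi=None,minS=120,minV=60):
    h=cv2.cvtColor(s["color"],cv2.COLOR_RGB2HSV);m=cv2.inRange(h,(lo,minS,minV),(hi,255,255))
    if roi: k=np.zeros_like(m);a,b,c,d=roi;k[b:d,a:c]=1;m*=k
    return m
def px(m): return np.argwhere(m>0)[:,::-1]
def rect(p): 
    (c,wh,a)=cv2.minAreaRect((p[:,:2]*1000).astype(np.float32));return np.round(c,1),np.round(wh,1),round(a,1)
E
python3 - <<'E'
from h import *
t=load("top0");s=load("side0")
def rep(n,lo,hi,rt,rs,zlo,zhi,**k):
    for nm,c,r in(("top",t,rt),("side",s,rs)):
        p=depthpts(c,px(mask(c,lo,hi,r,**k)))
        p=p[(p[:,2]>zlo)&(p[:,2]<zhi)]
        print(n,nm,len(p),rect(p),"zmed",np.round(np.percentile(p[:,2],[5,50,95]),4))
rep("green",45,80,(205,255,250,295),(320,278,350,300),.03,.06)
rep("orange",5,20,(205,225,250,255),(288,278,315,300),.03,.06)
rep("tote rim",105,125,(285,210,360,310),(280,185,370,245),.042,.06)
rep("cover",100,125,(115,225,176,285),(280,305,358,376),.115,.15)
rep("reddot",0,8,(400,240,425,265),(305,155,325,170),0,.03)
# machine top: by height
g=np.argwhere(np.ones(t["z_map"].shape))[:,::-1]
p=depthpts(t,g[(g[:,0]<200)&(g[:,1]>195)&(g[:,1]<305)]);q=p[(p[:,2]>.122)&(p[:,2]<.142)];print("mach top",rect(q),np.median(q[:,2]))
q=p[(p[:,2]>.155)&(p[:,2]<.18)];print("bar",rect(q),np.median(q[:,2]),q.mean(0),len(q))
p=depthpts(t,g[(g[:,0]>385)&(g[:,0]<450)&(g[:,1]>185)&(g[:,1]<280)])
q=p[(p[:,2]>.006)&(p[:,2]<.016)];print("base",rect(q),np.median(q[:,2]))
q=p[(p[:,2]>.14)&(p[:,2]<.17)];print("head",rect(q),np.median(q[:,2]))
p=depthpts(t,g[(g[:,0]>195)&(g[:,0]<260)&(g[:,1]>205)&(g[:,1]<305)])
q=p[(p[:,2]>.002)&(p[:,2]<.022)];print("tray",rect(q),np.median(q[:,2]))
E
```

```text
green top 174 (array([476.5,  74.9]), array([27.9, 42.2]), 10.9) zmed [0.0351 0.0387 0.0424]
green side 208 (array([474.4,  78.2]), array([30.2, 45.6]), 10.9) zmed [0.036  0.0397 0.0427]
orange top 179 (array([558.1,  82. ]), array([26.4, 42.8]), 1.0) zmed [0.0352 0.0385 0.0429]
orange side 177 (array([554.8,  80.7]), array([28.6, 41.3]), 2.8) zmed [0.0373 0.0398 0.0424]
tote rim top 577 (array([ 504.4, -177.4]), array([130.7, 214. ]), 85.0) zmed [0.0432 0.0483 0.0524]
tote rim side 632 (array([ 501.8, -176.1]), array([137.4, 213.4]), 85.4) zmed [0.043  0.0481 0.0522]
cover top 2608 (array([517.4, 259.6]), array([124.5, 126.7]), 0.2) zmed [0.1312 0.1347 0.1384]
cover side 3877 (array([516.4, 262.7]), array([127.8, 128.9]), 0.0) zmed [0.1337 0.136  0.1383]
reddot top 65 (array([ 529.5, -423.4]), array([24.2, 22.7]), 0.4) zmed [0.0061 0.0097 0.0139]
reddot side 32 (array([ 527.2, -419.9]), array([22.8, 25.2]), 4.0) zmed [0.007  0.0114 0.0142]
mach top (array([523.6, 291.2]), array([262.9, 210.3]), 89.8) 0.13075202178437761
bar (array([442.4, 260.4]), array([24.9, 90.3]), 0.8) 0.16759906736433838 [0.43674209 0.26088754 0.16647809] 210
base (array([ 589.8, -442.2]), array([151. , 238.3]), 84.7) 0.009082033786079746
head (array([ 649.6, -439.5]), array([51.5, 56. ]), 81.2) 0.15273014310139987
tray (array([519.5,  70.5]), array([263.2, 170.3]), 1.0) 0.00528833254394967
```

```bash
cat >> h.py <<'E'
from scipy.spatial.transform import Rotation as Ro
def plan(wps,start=None):
    "wps: (x,y,z m,yaw deg) tool down; prints shift shares, turn share about tool z, min rows"
    from plant import get_obs
    if start is None:
        o=get_obs();p=np.array(o["tool_pos"]);R=Ro.from_euler("xyz",o["orientation"],degrees=True)
    else: p=np.array(start[:3]);R=Ro.from_euler("xyz",[180,0,start[3]],degrees=True)
    for x,y,z,w in wps:
        q=np.array([x,y,z]);T=Ro.from_euler("xyz",[180,0,w],degrees=True)
        s=R.inv().apply(q-p);a=np.degrees((R.inv()*T).as_rotvec())
        print((x,y,z,w),"shift",np.round(s/.2,3),"turn",np.round(a/360,4),"rows",max(np.linalg.norm(s)/.0417,np.linalg.norm(a)/7.16).round(1))
        p,R=q,T
E
python3 - <<'E'
from h import *
t=load("top0");s=load("side0")
for n,c,roi in(("top",t,(390,190,445,280)),("side",s,(260,145,335,180))):
    h=cv2.cvtColor(c["color"],cv2.COLOR_RGB2HSV);m=((h[...,2]>130)&(h[...,1]<60)).astype(np.uint8)
    a,b,e,d=roi;k=np.zeros_like(m);k[b:d,a:e]=1;m=m*k
    p=atz(c,px(m),.010);P=depthpts(c,px(m));ok=(P[:,2]>.002)&(P[:,2]<.02);print(n,ok.sum(),rect(P[ok]),rect(p))
plan([(.34,-.49,.24,145),(.42,-.31,.24,168),(.44,-.115,.24,191),(.46,.02,.20,191),(.4755,.0765,.10,191)],(.229,-.635,.241,109.86))
E
```

```text
top 1834 (array([ 586.2, -431. ]), array([ 89.7, 193.2]), 81.7) (array([ 586. , -430.5]), array([ 88.1, 192.8]), 81.7)
side 1012 (array([ 587.9, -438.4]), array([237.8, 167.7]), 2.1) (array([ 583.5, -429.2]), array([246.4, 171.7]), 4.9)
(0.34, -0.49, 0.24, 145) shift [0.493 0.768 0.005] turn [ 0.      0.     -0.0976] rows 4.9
(0.42, -0.31, 0.24, 168) shift [0.189 0.967 0.   ] turn [-0.      0.     -0.0639] rows 4.7
(0.44, -0.115, 0.24, 191) shift [0.105 0.974 0.   ] turn [ 0.      0.     -0.0639] rows 4.7
(0.46, 0.02, 0.2, 191) shift [-0.227  0.644  0.2  ] turn [0. 0. 0.] rows 3.4
(0.4755, 0.0765, 0.1, 191) shift [-0.13   0.263  0.5  ] turn [0. 0. 0.] rows 2.8
```

```bash
python3 -m handwheel '[[[0.493,0.768,0.005],[0,0,-0.0976]],[[0.493,0.768,0.005],[0,0,-0.0976]],[[0.493,0.768,0.005],[0,0,-0.0976]],[[0.493,0.768,0.005],[0,0,-0.0976]],[[0.493,0.768,0.005],[0,0,-0.0976]]]' -0.36
python3 -m handwheel '[[[0.189,0.967,0],[0,0,-0.0639]],[[0.189,0.967,0],[0,0,-0.0639]],[[0.189,0.967,0],[0,0,-0.0639]],[[0.189,0.967,0],[0,0,-0.0639]],[[0.189,0.967,0],[0,0,-0.0639]]]'
python3 -m handwheel '[[[0.105,0.974,0],[0,0,-0.0639]],[[0.105,0.974,0],[0,0,-0.0639]],[[0.105,0.974,0],[0,0,-0.0639]],[[0.105,0.974,0],[0,0,-0.0639]],[[0.105,0.974,0],[0,0,-0.0639]]]'
python3 -m handwheel '[[[-0.227,0.644,0.2],[0,0,0]],[[-0.227,0.644,0.2],[0,0,0]],[[-0.227,0.644,0.2],[0,0,0]],[[-0.227,0.644,0.2],[0,0,0]]]'
python3 - <<'E'
from h import *
plan([(.4755,.0765,.10,191)])
from plant import *
s=snapshot("wrist");np.savez("pics/w1.npz",**s);cv2.imwrite("pics/w1.png",s["color"][...,::-1])
for n,lo,hi in(("g",45,80),("o",5,20)):
    m=mask(s,lo,hi);k,l,st,c=cv2.connectedComponentsWithStats(m)
    for i in range(1,k):
        if st[i,4]>80:
            m2=(l==i);P=depthpts(s,px(m2),True);T=P[P[:,2]>.034];print(n,st[i],rect(T),np.percentile(P[:,2],[5,50,95]), rect(atz(s,px(m2),.04,True)))
E
```

```text
clock: 0.57
tool_pos: [0.3423, -0.4866, 0.2396]
orientation: [180.0, 0.0, 145.5]
force: [-1.5, -1.1, -0.5]
opening: 0.0621
clock: 0.98
tool_pos: [0.4209, -0.3071, 0.2396]
orientation: [180.0, 0.0, 168.2]
force: [-0.6, -0.7, -0.4]
opening: 0.0595
clock: 1.4
tool_pos: [0.4399, -0.1122, 0.2397]
orientation: [180.0, 0.0, -168.8]
force: [0.9, -0.6, -0.8]
opening: 0.0596
clock: 1.73
tool_pos: [0.4599, 0.0236, 0.1984]
orientation: [180.0, -0.0, -168.9]
force: [-0.5, -1.0, 0.2]
opening: 0.0594
(0.4755, 0.0765, 0.1, 191) shift [-0.128  0.244  0.492] turn [ 0.0001 -0.0001  0.0003] rows 2.7
o [ 160  220   28   43 1044] (array([542.1,  44.5]), array([127.1,  40.2]), 68.6) [0.03947244 0.04075341 0.04195454] (array([556.2,  83.6]), array([29.8, 44.5]), 3.9)
o [153 309  12  17  90] (array([498.2,   4.6]), array([1.7, 7.7]), 7.3) [0.26813932 0.27118362 0.2726482 ] (array([569.7, 184. ]), array([12.5, 23. ]), 21.7)
o [385 308  15  18  82] (array([433.5,  -8. ]), array([1.7, 8.2]), 13.7) [0.26791914 0.2714162  0.27265308] (array([298.7, 131.4]), array([22.3, 14.8]), 73.3)
o [ 344  325  148   27 1275] (array([425.3,  -6.9]), array([45.9,  4.7]), 12.5) [0.27530277 0.27819693 0.28048446] (array([238.1, 158.6]), array([220.3,  22.1]), 10.7)
o [193 345  37   8 127] (array([481.3,   4.5]), array([9. , 2.1]), 14.4) [0.2772216  0.27881071 0.28028737] (array([502.5, 214.2]), array([46.3, 11.3]), 15.1)
```

View pics/w1.png

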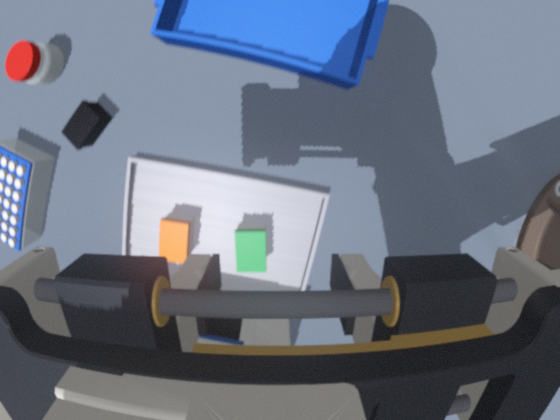

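The wrist view shows orange at (174,242) and green at (251,250), both lid-up in the tray.

Run:
```python
from h import *
s=load("w1");print(cv2.cvtColor(s["color"],cv2.COLOR_RGB2HSV)[250,251])
m=mask(s,35,95,(220,220,280,280),80,40);print(m.sum()/255,rect(atz(s,px(m),.04,True)),np.median(depthpts(s,px(m),True)[:,2]))
plan([(.4755,.0765,.10,191),(.4755,.0765,.023,191)])
```

```text
[ 71 105 214]
1166.0 (array([475.8,  76.9]), array([29.4, 44.2]), 10.5) 0.0407648703114383
(0.4755, 0.0765, 0.1, 191) shift [-0.126  0.241  0.49 ] turn [ 0.0001 -0.0002  0.0005] rows 2.7
(0.4755, 0.0765, 0.023, 191) shift [ 0.    -0.     0.385] turn [0. 0. 0.] rows 1.8
```

```bash
python3 -m handwheel '[[[-0.126,0.243,0.49],[0,0,0]],[[-0.126,0.243,0.49],[0,0,0]],[[-0.126,0.243,0.49],[0,0,0]],[[-0.126,0.243,0.49],[0,0,0]]]'
python3 -m handwheel '[[[0,0,0.2],[0,0,0]],[[0,0,0.3],[0,0,0]],[[0,0,0.383],[0,0,0]],[[0,0,0.383],[0,0,0]],[[0,0,0.383],[0,0,0]]]'
```

```text
clock: 2.12
tool_pos: [0.4735, 0.0733, 0.0968]
orientation: [-179.9, -0.4, -168.9]
force: [-0.8, 0.3, 0.1]
opening: 0.0597
clock: 2.53
tool_pos: [0.4755, 0.0723, 0.0252]
orientation: [-180.0, -0.1, -169.0]
force: [0.9, 0.1, 0.3]
opening: 0.0598
```

```bash
python3 -m handwheel '[[[0,0,0],[0,0,0]],[[0,0,0],[0,0,0]],[[0,0,0],[0,0,0]],[[0,0,0],[0,0,0]],[[0,0,0],[0,0,0]]]' 1
python3 -m handwheel '[[[0,0,0],[0,0,0]],[[0,0,0],[0,0,0]],[[0,0,-0.1],[0,0,0]],[[0,0,-0.3],[0,0,0]],[[0,0,-0.5],[0,0,0]]]'
python3 - <<'E'
from h import *
t=np.deg2rad(-5)
for x,y in((0,28),(10,-28)):
    print(503+x*np.cos(t)-y*np.sin(t),-177+x*np.sin(t)+y*np.cos(t))
from plant import get_obs;o=get_obs();print(o["tool_pos"],o["opening"])
plan([(.49,-.055,.14,175),(.503,-.149,.14,175),(.5055,-.149,.05,175),(.5055,-.149,.024,175)])
E
```

```text
clock: 2.95
tool_pos: [0.476, 0.073, 0.0257]
orientation: [180.0, 0.1, -169.0]
force: [-0.6, 0.2, 0.4]
opening: 0.0318
clock: 3.37
tool_pos: [0.4743, 0.0721, 0.1251]
orientation: [-179.9, -0.2, -169.0]
force: [1.6, 1.1, -1.1]
opening: 0.0298
505.44036079693444 -149.10654845343112
510.521586183983 -205.76500897404546
[0.47429297 0.07205925 0.12507219] 0.029845299926930136
(0.49, -0.055, 0.14, 175) shift [ 0.045 -0.639 -0.074] turn [-0.0003 -0.0006  0.0445] rows 3.1
(0.503, -0.149, 0.14, 175) shift [-0.106 -0.463 -0.   ] turn [0. 0. 0.] rows 2.3
(0.5055, -0.149, 0.05, 175) shift [-0.012  0.001  0.45 ] turn [0. 0. 0.] rows 2.2
(0.5055, -0.149, 0.024, 175) shift [ 0.   -0.    0.13] turn [0. 0. 0.] rows 0.6
```

```bash
python3 -m handwheel '[[[0.045,-0.639,-0.074],[0,0,0.0445]],[[0.045,-0.639,-0.074],[0,0,0.0445]],[[0.045,-0.639,-0.074],[0,0,0.0445]],[[0.045,-0.639,-0.074],[0,0,0.0445]]]'
python3 -m handwheel '[[[-0.106,-0.48,0],[0,0,0]],[[-0.106,-0.48,0],[0,0,0]],[[-0.106,-0.48,0],[0,0,0]],[[-0.106,-0.48,0],[0,0,0]]]'
python3 -m handwheel '[[[-0.012,0,0.2],[0,0,0]],[[-0.012,0,0.4],[0,0,0]],[[-0.012,0,0.45],[0,0,0]],[[-0.012,0,0.45],[0,0,0]],[[-0.012,0,0.45],[0,0,0]]]'
```

```text
clock: 3.7
tool_pos: [0.4913, -0.0587, 0.1407]
orientation: [-180.0, 0.1, 174.7]
force: [0.0, 0.2, -0.3]
opening: 0.0298
clock: 4.03
tool_pos: [0.5038, -0.1547, 0.1393]
orientation: [-180.0, -0.0, 174.8]
force: [-0.2, 0.3, -0.9]
opening: 0.0295
clock: 4.45
tool_pos: [0.5066, -0.1519, 0.0503]
orientation: [-180.0, -0.1, 175.1]
force: [0.5, 1.0, -0.1]
opening: 0.0296
```

```bash
python3 -c "
from plant import get_obs;o=get_obs();print(o['tool_pos'],o['orientation'],o['force'],o['opening'])"
```

```text
[ 0.50656211 -0.15187393  0.05025259] [-1.79961386e+02 -6.54016967e-02  1.75059573e+02] [ 0.46550138  0.96086221 -0.11930956] 0.029588723385525244
```

```bash
python3 -m handwheel '[[[0,0,0.05],[0,0,0]],[[0,0,0.09],[0,0,0]],[[0,0,0.115],[0,0,0]],[[0,0,0.123],[0,0,0]],[[0,0,0.123],[0,0,0]]]'
python3 -m handwheel '[[[0,0,0],[0,0,0]],[[0,0,0],[0,0,0]],[[0,0,0],[0,0,0]]]' -0.36
python3 -m handwheel '[[[0,0,-0.1],[0,0,0]],[[0,0,-0.3],[0,0,0]],[[0,0,-0.5],[0,0,0]],[[0,0,-0.6],[0,0,0]],[[0,0,-0.6],[0,0,0]]]'
python3 - <<'E'
from h import *
plan([(.53,-.01,.15,180),(.5562,.078,.13,184),(.5562,.082,.06,184),(.5562,.082,.0255,184)])
E
```

```text
clock: 4.87
tool_pos: [0.5062, -0.152, 0.0251]
orientation: [-180.0, -0.0, 175.0]
force: [0.6, -0.0, 0.1]
opening: 0.0297
clock: 5.12
tool_pos: [0.5067, -0.1521, 0.0255]
orientation: [180.0, 0.0, 175.0]
force: [-0.7, 0.5, 0.9]
opening: 0.0445
clock: 5.53
tool_pos: [0.5095, -0.1523, 0.151]
orientation: [180.0, 0.5, 175.0]
force: [0.4, 0.3, -1.3]
opening: 0.0596
(0.53, -0.01, 0.15, 180) shift [-0.041  0.718  0.005] turn [-0.      0.0015 -0.0138] rows 3.4
(0.5562, 0.078, 0.13, 184) shift [-0.131  0.44   0.1  ] turn [ 0.      0.     -0.0111] rows 2.3
(0.5562, 0.082, 0.06, 184) shift [-0.001  0.02   0.35 ] turn [0. 0. 0.] rows 1.7
(0.5562, 0.082, 0.0255, 184) shift [ 0.    -0.     0.173] turn [0. 0. 0.] rows 0.8
```

```bash
python3 -m handwheel '[[[-0.04,0.718,0.005],[0,0,-0.0138]],[[-0.04,0.718,0.005],[0,0,-0.0138]],[[-0.04,0.718,0.005],[0,0,-0.0138]],[[-0.04,0.718,0.005],[0,0,-0.0138]]]'
python3 -m handwheel '[[[-0.131,0.44,0.1],[0,0,-0.0111]],[[-0.131,0.44,0.1],[0,0,-0.0111]],[[-0.131,0.44,0.1],[0,0,-0.0111]],[[-0.131,0.44,0.1],[0,0,-0.0111]]]'
python3 -m handwheel '[[[0,0.02,0.2],[0,0,0]],[[0,0.02,0.35],[0,0,0]],[[0,0.02,0.35],[0,0,0]],[[0,0.02,0.35],[0,0,0]]]'
python3 - <<'E'
from h import *
plan([(.5562,.082,.0255,184)])
E
```

```text
clock: 5.87
tool_pos: [0.5274, -0.0066, 0.1445]
orientation: [180.0, 0.1, -180.0]
force: [-0.3, -0.6, 0.4]
opening: 0.0593
clock: 6.2
tool_pos: [0.5534, 0.0809, 0.1231]
orientation: [-180.0, -0.1, -175.9]
force: [-0.5, -1.1, -0.2]
opening: 0.0597
clock: 6.53
tool_pos: [0.5517, 0.081, 0.0534]
orientation: [-179.9, -0.2, -176.1]
force: [-0.4, 0.9, 1.0]
opening: 0.0593
(0.5562, 0.082, 0.0255, 184) shift [-0.023  0.003  0.139] turn [-0.0003 -0.0006 -0.0002] rows 0.7
```

```bash
python3 -m handwheel '[[[-0.023,0,0.07],[0,0,0]],[[-0.023,0,0.139],[0,0,0]],[[-0.023,0,0.139],[0,0,0]],[[-0.023,0,0.139],[0,0,0]]]'
python3 -m handwheel '[[[0,0,0],[0,0,0]],[[0,0,0],[0,0,0]],[[0,0,0],[0,0,0]],[[0,0,0],[0,0,0]],[[0,0,0],[0,0,0]]]' 1
python3 -m handwheel '[[[0,0,0],[0,0,0]],[[0,0,0],[0,0,0]],[[0,0,-0.1],[0,0,0]],[[0,0,-0.3],[0,0,0]],[[0,0,-0.5],[0,0,0]]]'
python3 - <<'E'
from h import *
plan([(.53,-.055,.14,180),(.512,-.206,.14,175),(.512,-.206,.05,175)])
E
```

```text
clock: 6.87
tool_pos: [0.558, 0.0823, 0.0279]
orientation: [180.0, 0.1, -176.1]
force: [-0.4, 0.1, 0.5]
opening: 0.0594
clock: 7.28
tool_pos: [0.5576, 0.0826, 0.0268]
orientation: [180.0, 0.0, -176.0]
force: [-0.3, -0.3, -0.3]
opening: 0.0319
clock: 7.7
tool_pos: [0.5561, 0.0819, 0.126]
orientation: [-179.9, -0.2, -176.0]
force: [1.9, 0.2, -0.5]
opening: 0.0299
(0.53, -0.055, 0.14, 180) shift [ 0.178 -0.674 -0.068] turn [-0.0003 -0.0007  0.011 ] rows 3.4
(0.512, -0.206, 0.14, 175) shift [ 0.09  -0.755 -0.   ] turn [ 0.     -0.      0.0139] rows 3.6
(0.512, -0.206, 0.05, 175) shift [ 0.   -0.    0.45] turn [0. 0. 0.] rows 2.2
```

```bash
python3 -m handwheel '[[[0.178,-0.674,-0.068],[0,0,0.011]],[[0.178,-0.674,-0.068],[0,0,0.011]],[[0.178,-0.674,-0.068],[0,0,0.011]],[[0.178,-0.674,-0.068],[0,0,0.011]]]'
python3 -m handwheel '[[[0.09,-0.755,0],[0,0,0.0139]],[[0.09,-0.755,0],[0,0,0.0139]],[[0.09,-0.755,0],[0,0,0.0139]],[[0.09,-0.755,0],[0,0,0.0139]],[[0.09,-0.755,0],[0,0,0.0139]]]'
python3 -m handwheel '[[[0,0,0.2],[0,0,0]],[[0,0,0.4],[0,0,0]],[[0,0,0.43],[0,0,0]],[[0,0,0.43],[0,0,0]],[[0,0,0.43],[0,0,0]]]'
python3 - <<'E'
from h import *
plan([(.512,-.206,.026,175)])
E
```

```text
clock: 8.03
tool_pos: [0.5296, -0.0576, 0.1405]
orientation: [180.0, -0.0, 179.9]
force: [0.1, 0.1, -1.4]
opening: 0.0297
clock: 8.45
tool_pos: [0.512, -0.2093, 0.1395]
orientation: [-180.0, -0.1, 174.8]
force: [0.6, 0.0, -0.4]
opening: 0.0298
clock: 8.87
tool_pos: [0.5138, -0.2053, 0.0548]
orientation: [-180.0, -0.0, 175.1]
force: [1.0, 0.6, -0.1]
opening: 0.0299
(0.512, -0.206, 0.026, 175) shift [ 0.009 -0.004  0.144] turn [-0.0001 -0.0001  0.0001] rows 0.7
```

Place, release and go up, then check with pictures.

```bash
python3 -m handwheel '[[[0,0,0.06],[0,0,0]],[[0,0,0.11],[0,0,0]],[[0,0,0.135],[0,0,0]],[[0,0,0.143],[0,0,0]],[[0,0,0.143],[0,0,0]]]'
python3 -m handwheel '[[[0,0,0],[0,0,0]],[[0,0,0],[0,0,0]],[[0,0,0],[0,0,0]]]' -0.36
python3 -m handwheel '[[[0,0,-0.1],[0,0,0]],[[0,0,-0.3],[0,0,0]],[[0,0,-0.5],[0,0,0]],[[0,0,-0.7],[0,0,0]],[[0,0,-0.9],[0,0,0]]]'
python3 -m handwheel '[[[0,0.9,-0.1],[0,0,0]],[[0,0.9,-0.1],[0,0,0]],[[0,0.9,-0.1],[0,0,0]],[[0,0.9,-0.1],[0,0,0]],[[0,0.9,-0.1],[0,0,0]]]'
python3 - <<'E'
from h import *
from plant import *
s=snapshot("top");np.savez("pics/top1.npz",**s);s2=snapshot("side")
for n,lo,hi in(("g",45,80),("o",5,20)):
    P=depthpts(s,px(mask(s,lo,hi,(285,210,360,310))));print(n,len(P),rect(P),np.percentile(P[:,2],[5,50,95]))
cv2.imwrite("pics/c1.png",np.hstack([cv2.resize(s["color"][200:320,60:360],None,fx=1.3,fy=1.3),cv2.resize(s2["color"][170:326,260:420],(390,156))[:, :]])[...,::-1])
plan([(.46,.13,.24,180),(.434,.261,.24,180),(.434,.261,.168,180)])
E
```

```text
clock: 9.28
tool_pos: [0.5134, -0.2053, 0.0257]
orientation: [-180.0, 0.0, 175.0]
force: [-0.1, 0.2, -0.3]
opening: 0.0302
clock: 9.53
tool_pos: [0.5135, -0.2054, 0.0259]
orientation: [-180.0, 0.0, 175.0]
force: [-1.1, 0.5, 0.5]
opening: 0.0445
clock: 9.95
tool_pos: [0.5128, -0.2054, 0.2078]
orientation: [-180.0, 0.0, 175.0]
force: [1.5, -1.1, -0.5]
opening: 0.0593
clock: 10.37
tool_pos: [0.5295, -0.0223, 0.2268]
orientation: [179.9, 0.1, 175.1]
force: [1.1, -0.6, -0.5]
opening: 0.0594
g 167 (array([ 508.4, -148.8]), array([42.5, 27.5]), 85.4) [0.03252854 0.0364679  0.04062137]
o 184 (array([ 514.6, -208.2]), array([50.1, 28.6]), 83.7) [0.03256396 0.03665766 0.0406141 ]
(0.46, 0.13, 0.24, 180) shift [ 0.41   0.736 -0.069] turn [ 0.0001  0.0003 -0.0133] rows 4.1
(0.434, 0.261, 0.24, 180) shift [0.13  0.655 0.   ] turn [0. 0. 0.] rows 3.2
(0.434, 0.261, 0.168, 180) shift [ 0.   -0.    0.36] turn [0. 0. 0.] rows 1.7
```

View pics/c1.png

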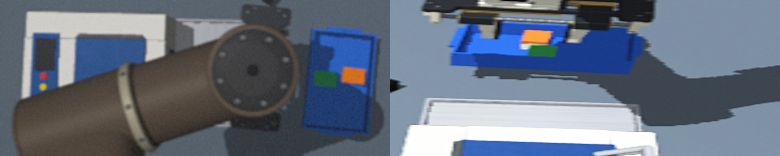

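The crop shows both cases lid-up on the tote floor: green at (325,79), orange at (352,76), tops at about 37–40 mm. The cover is still shut.

```bash
python3 -m handwheel '[[[0.41,0.736,-0.069],[0,0,-0.0138]],[[0.41,0.736,-0.069],[0,0,-0.0138]],[[0.41,0.736,-0.069],[0,0,-0.0138]],[[0.41,0.736,-0.069],[0,0,-0.0138]],[[0.41,0.736,-0.069],[0,0,-0.0138]]]'
python3 - <<'E'
from h import *
from plant import *
s=snapshot("wrist");np.savez("pics/w2.npz",**s)
g=np.argwhere(np.ones(s["z_map"].shape))[:,::-1]
P=depthpts(s,g,True);o=get_obs();print(o["tool_pos"],o["orientation"])
q=P[(P[:,2]>.15)&(P[:,2]<.18)&(P[:,1]>.2)&(P[:,1]<.32)&(P[:,0]>.38)&(P[:,0]<.5)]
b=q[q[:,2]>.161];print(len(q),rect(q),len(b),rect(b),np.percentile(b[:,2],[50,98]))
c=q[(q[:,1]>.235)&(q[:,1]<.285)];print(len(c),np.percentile(c,[2,50,98],axis=0))
P=depthpts(s,px(mask(s,100,125)),True);q=P[(P[:,2]>.12)&(P[:,2]<.15)&(P[:,1]<.335)];print("cover",rect(q))
cv2.imwrite("pics/w2.png",s["color"][...,::-1])
plan([(.4325,.261,.24,180),(.4325,.261,.168,180)])
E
```

```text
clock: 10.88
tool_pos: [0.4586, 0.1317, 0.2403]
orientation: [179.9, 0.1, -179.8]
force: [0.6, 0.2, 0.0]
opening: 0.0599
[0.4591224  0.13015597 0.23997602] [ 1.79931722e+02  7.28136604e-02 -1.79788496e+02]
494 (array([443.2, 222.9]), array([14.8, 32.8]), 86.9) 299 (array([436.9, 223.3]), array([19.6, 14.7]), 3.5) [0.16833411 0.17202171]Traceback (most recent call last):
  File "<stdin>", line 8, in <module>
    return _quantile_unchecked(
        a, q, axis, out, overwrite_input, method, keepdims, weights)
    return _ureduce(a,
                    func=_quantile_ureduce_func,
    ...<5 lines>...
                    overwrite_input=overwrite_input,
                    method=method)
    r = func(a, **kwargs)
    result = _quantile(arr,
                       quantiles=q,
    ...<2 lines>...
                       out=out,
                       weights=wgt)
    slices_having_nans = np.isnan(arr[-1, ...])
                                  ~~~^^^^^^^^^
IndexError: index -1 is out of bounds for axis 0 with size 0
```

```bash
python3 -m handwheel '[[[0.133,0.655,0],[0,0,0]],[[0.133,0.655,0],[0,0,0]],[[0.133,0.655,0],[0,0,0]],[[0.133,0.655,0],[0,0,0]],[[0.133,0.655,0],[0,0,0]]]'
python3 -m handwheel '[[[0,0,0.15],[0,0,0]],[[0,0,0.3],[0,0,0]],[[0,0,0.36],[0,0,0]],[[0,0,0.36],[0,0,0]],[[0,0,0.36],[0,0,0]]]'
python3 - <<'E'
from h import *
from plant import *
s=snapshot("side");np.savez("pics/s2.npz",**s)
cv2.imwrite("pics/s2.png",cv2.resize(s["color"][220:420,240:420],None,fx=3,fy=3,interpolation=cv2.INTER_CUBIC)[...,::-1])
o=get_obs();print(o["tool_pos"],o["force"])
E
```

```text
clock: 11.35
tool_pos: [0.4337, 0.26, 0.2388]
orientation: [-180.0, -0.0, -179.9]
force: [0.3, -0.7, -0.1]
opening: 0.0594
clock: 11.77
tool_pos: [0.4341, 0.2571, 0.167]
orientation: [-179.9, -0.0, 179.9]
force: [0.7, 0.7, 0.4]
opening: 0.0595
[0.43450176 0.25789884 0.16795332] [0.61597394 0.29602754 0.54013231]
```

View pics/s2.png

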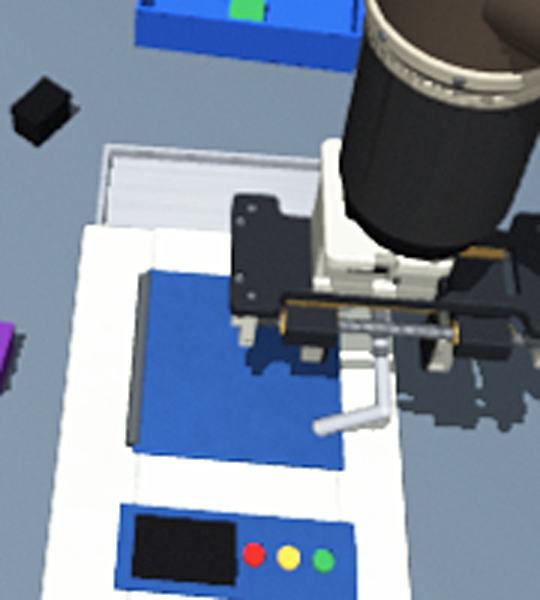

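The bar runs up between the two fingers at (382,380). Now I'll close on it and compute the arc.

```bash
python3 -m handwheel '[[[0,0,0],[0,0,0]],[[0,0,0],[0,0,0]],[[0,0,0],[0,0,0]],[[0,0,0],[0,0,0]],[[0,0,0],[0,0,0]]]' 1
python3 -m handwheel '[[[0,0,0],[0,0,0]],[[0,0,0],[0,0,0]],[[0,0,0],[0,0,0]],[[0,0,0],[0,0,0]]]'
python3 - <<'E'
import numpy as np
f=lambda d:np.array([150*(1-np.cos(d))+36*np.sin(d),150*np.sin(d)+36*(np.cos(d)-1)])
for a in(0,32,64,96):
    for k in range(1,6):
        d=np.radians(a+6.4*k);print(a,round(a+6.4*k,1),np.round(-(f(d)-f(np.radians(a)))/200,3))
E
```

```text
clock: 12.23
tool_pos: [0.4336, 0.2589, 0.1676]
orientation: [180.0, 0.0, 180.0]
force: [0.1, -0.5, -0.4]
opening: 0.0314
clock: 12.57
tool_pos: [0.4312, 0.2586, 0.1669]
orientation: [-180.0, -0.2, 179.9]
force: [-15.6, 3.6, 7.8]
opening: 0.009
0 6.4 [-0.025 -0.082]
0 12.8 [-0.059 -0.162]
0 19.2 [-0.101 -0.237]
0 25.6 [-0.151 -0.306]
0 32.0 [-0.209 -0.37 ]
32 38.4 [-0.065 -0.057]
32 44.8 [-0.135 -0.106]
32 51.2 [-0.211 -0.147]
32 57.6 [-0.291 -0.18 ]
32 64.0 [-0.374 -0.203]
64 70.4 [-0.085 -0.014]
64 76.8 [-0.171 -0.018]
64 83.2 [-0.257 -0.013]
64 89.6 [-0.342  0.002]
64 96.0 [-0.424  0.026]
96 102.4 [-0.079  0.033]
96 108.8 [-0.155  0.075]
96 115.2 [-0.225  0.125]
96 121.6 [-0.289  0.183]
96 128.0 [-0.346  0.247]
```

```bash
python3 -m handwheel '[[[0.014,0,0],[0,0,0]],[[0.014,0,0],[0,0,0]],[[-0.011,0,-0.082],[0,0,0]],[[-0.045,0,-0.162],[0,0,0]],[[-0.087,0,-0.237],[0,0,0]]]'
python3 -c "
from plant import get_obs;o=get_obs();print(o['tool_pos'],o['force'],o['opening'])"
```

```text
clock: 12.98
tool_pos: [0.4506, 0.2585, 0.2146]
orientation: [-180.0, -0.1, 180.0]
force: [5.1, 0.5, -8.2]
opening: 0.0082
[0.4505933  0.25849312 0.21456227] [ 5.12708012  0.54367557 -8.19971552] 0.00821477784471101
```

```bash
python3 -m handwheel '[[[-0.05,0,-0.069],[0,0,0]],[[-0.108,0,-0.133],[0,0,0]],[[-0.173,0,-0.19],[0,0,0]],[[-0.243,0,-0.239],[0,0,0]],[[-0.319,0,-0.28],[0,0,0]]]'
python3 -m handwheel '[[[-0.08,0,-0.033],[0,0,0]],[[-0.163,0,-0.056],[0,0,0]],[[-0.248,0,-0.07],[0,0,0]],[[-0.334,0,-0.074],[0,0,0]],[[-0.42,0,-0.069],[0,0,0]]]'
python3 -m handwheel '[[[-0.085,0,0.015],[0,0,0]],[[-0.167,0,0.039],[0,0,0]],[[-0.167,0,0.039],[0,0,0]],[[-0.167,0,0.039],[0,0,0]]]'
python3 - <<'E'
from h import *
from plant import *
s=snapshot("side");np.savez("pics/s3.npz",**s)
cv2.imwrite("pics/s3.png",cv2.resize(s["color"][170:420,200:420],None,fx=2.2,fy=2.2,interpolation=cv2.INTER_CUBIC)[...,::-1])
E
```

```text
clock: 13.4
tool_pos: [0.5139, 0.2581, 0.272]
orientation: [-180.0, -0.1, 180.0]
force: [-5.7, -1.0, 3.7]
opening: 0.0089
clock: 13.82
tool_pos: [0.599, 0.2577, 0.2849]
orientation: [-179.9, -0.1, 180.0]
force: [-2.6, -3.0, 1.2]
opening: 0.0087
clock: 14.15
tool_pos: [0.6334, 0.2576, 0.2762]
orientation: [-179.9, 0.0, 179.9]
force: [1.3, -4.3, 1.5]
opening: 0.0089
```

View pics/s3.png

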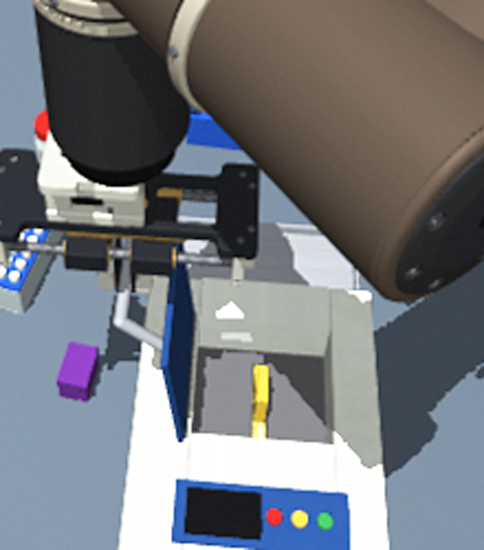

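The cover stands upright, and the yellow tab is visible in the well at (262,390) in the crop. Next I'll release the bar and rise.

```bash
python3 -m handwheel '[[[0,0,0],[0,0,0]],[[0,0,0],[0,0,0]],[[0,0,0],[0,0,0]]]' 0.45
python3 -m handwheel '[[[0,0,-0.05],[0,0,0]],[[0,0,-0.15],[0,0,0]],[[0,0,-0.3],[0,0,0]],[[0,0,-0.4],[0,0,0]],[[0,0,-0.4],[0,0,0]]]'
python3 - <<'E'
from h import *
from plant import *
s=load("top0")
w=load("wrist0");R=cv2.Rodrigues(w["rvec"])[0];c=-R.T@w["tvec"];T=Ro.from_euler("xyz",[180,0,109.86],degrees=True)
print("cam in tool",T.inv().apply(c-np.array([.229,-.635,.2405])))
s=snapshot("side");y=depthpts(s,px(mask(s,20,33,(280,320,340,375))));
print("tab side",len(y),np.percentile(y,[2,50,98],axis=0).round(4).tolist())
s=snapshot("top");y=depthpts(s,px(mask(s,20,33,(115,225,176,300))));y=y[y[:,2]<.14]
print("tab top",len(y), len(y) and np.percentile(y,[2,50,98],axis=0).round(4).tolist())
print(get_obs()["joint_pos"])
plan([(.56,.27,.35,150),(.5175,.261,.33,120),(.5175,.261,.30,90)])
plan([(.56,.27,.35,210),(.5175,.261,.33,240),(.5175,.261,.30,270)])
E
```

```text
clock: 14.45
tool_pos: [0.6315, 0.2591, 0.2765]
orientation: [180.0, -0.0, 180.0]
force: [0.4, -0.2, -0.4]
opening: 0.0217
clock: 14.87
tool_pos: [0.6334, 0.2594, 0.3632]
orientation: [179.8, 0.4, -180.0]
force: [-0.2, -0.1, 1.1]
opening: 0.0236
cam in tool [ 0.00031183 -0.07602016 -0.14410765]
tab side 186 [[0.5106, 0.2189, 0.06], [0.5177, 0.2679, 0.1125], [0.5205, 0.2824, 0.1243]]
tab top 101 [[0.5114, 0.2229, 0.0464], [0.5175, 0.2611, 0.1177], [0.5226, 0.3027, 0.1241]]
[ 3.85929155e+01  1.87492166e+01  1.30570531e+01 -1.67063258e-02
 -8.41398632e+01 -3.85991316e+01]
(0.56, 0.27, 0.35, 150) shift [0.361 0.054 0.041] turn [0.0004 0.0002 0.0833] rows 4.2
(0.5175, 0.261, 0.33, 120) shift [ 0.162 -0.145  0.1  ] turn [ 0.     -0.      0.0833] rows 4.2
(0.5175, 0.261, 0.3, 90) shift [ 0.   -0.    0.15] turn [-0.     -0.      0.0833] rows 4.2
(0.56, 0.27, 0.35, 210) shift [0.361 0.054 0.041] turn [ 0.0002  0.0004 -0.0834] rows 4.2
(0.5175, 0.261, 0.33, 240) shift [0.207 0.067 0.1  ] turn [ 0.      0.     -0.0833] rows 4.2
(0.5175, 0.261, 0.3, 270) shift [-0.   -0.    0.15] turn [-0.      0.     -0.0833] rows 4.2
```

```bash
python3 -m handwheel '[[[0.361,0.054,0.041],[0,0,0.0833]],[[0.361,0.054,0.041],[0,0,0.0833]],[[0.361,0.054,0.041],[0,0,0.0833]],[[0.361,0.054,0.041],[0,0,0.0833]],[[0.361,0.054,0.041],[0,0,0.0833]]]' -0.18
python3 -m handwheel '[[[0.162,-0.145,0.1],[0,0,0.0833]],[[0.162,-0.145,0.1],[0,0,0.0833]],[[0.162,-0.145,0.1],[0,0,0.0833]],[[0.162,-0.145,0.1],[0,0,0.0833]],[[0.162,-0.145,0.1],[0,0,0.0833]]]'
python3 -m handwheel '[[[0,0,0.15],[0,0,0.0833]],[[0,0,0.15],[0,0,0.0833]],[[0,0,0.15],[0,0,0.0833]],[[0,0,0.15],[0,0,0.0833]],[[0,0,0.15],[0,0,0.0833]]]'
python3 -m handwheel '[[[0,0,0.4],[0,0,0]],[[0,0,0.4],[0,0,0]],[[0,0,0.4],[0,0,0]],[[0,0,0.4],[0,0,0]]]'
python3 - <<'E'
from h import *
from plant import *
s=snapshot("wrist");np.savez("pics/w3.npz",**s);cv2.imwrite("pics/w3.png",s["color"][...,::-1])
y=depthpts(s,px(mask(s,18,35)),True);y=y[(y[:,2]<.14)&(y[:,2]>.05)&(abs(y[:,0]-.5175)<.03)];t=y[y[:,2]>.116]
print(len(y),np.percentile(y,[2,50,98],axis=0).round(4).tolist(),len(t),len(t)and rect(t))
o=get_obs();print(o["tool_pos"],o["orientation"])
plan([(.5175,.261,.22,90),(.5175,.261,.101,90)])
E
```

```text
clock: 15.38
tool_pos: [0.5589, 0.2697, 0.3481]
orientation: [-180.0, -0.0, 149.7]
force: [0.1, -0.4, 0.8]
opening: 0.0495
clock: 15.8
tool_pos: [0.5171, 0.2605, 0.3279]
orientation: [-179.9, -0.0, 119.8]
force: [-0.1, 0.5, -1.0]
opening: 0.052
clock: 16.22
tool_pos: [0.5174, 0.2605, 0.2977]
orientation: [-179.9, 0.0, 89.9]
force: [0.3, -1.0, -0.1]
opening: 0.0519
clock: 16.55
tool_pos: [0.5168, 0.2597, 0.2172]
orientation: [-179.8, 0.2, 90.3]
force: [0.3, -0.2, 1.3]
opening: 0.0517
1105 [[0.489, 0.2455, 0.0795], [0.5123, 0.2624, 0.1215], [0.5209, 0.3828, 0.137]] 654 (array([506.3, 316.3]), array([ 14.5, 144.4]), 10.3)
[0.5180632  0.26064387 0.21944451] [1.79978577e+02 6.41875133e-02 9.02173355e+01]
(0.5175, 0.261, 0.22, 90) shift [ 0.002 -0.003 -0.003] turn [0.0001 0.0002 0.0006] rows 0.0
(0.5175, 0.261, 0.101, 90) shift [ 0.    -0.     0.595] turn [0. 0. 0.] rows 2.9
```

View pics/w3.png

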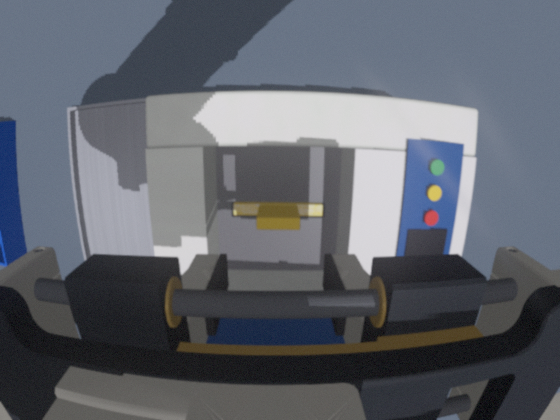

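The wrist view shows the tab at (278,217), below a frame edge at (235–323,210), centred between the fingers.

Run:
```python
from h import *
s=load("w3");P=depthpts(s,px(mask(s,15,38,(225,195,330,235),70)),True)
t=P[P[:,2]>.112];f=P[P[:,2]<.09]
for n,q in(("tab",t),("frame",f)):print(n,len(q),rect(q),np.percentile(q,[2,50,98],axis=0).round(4).tolist())
plan([(.5175,.261,.101,90)])
```

```text
tab 647 (array([516.5, 261.5]), array([33.2,  9.8]), 89.7) [[0.5118, 0.2454, 0.1131], [0.5152, 0.2616, 0.1226], [0.521, 0.2776, 0.1241]]
frame 672 (array([524. , 261.5]), array([83.8, 24.9]), 89.6) [[0.5117, 0.2229, 0.0739], [0.5143, 0.251, 0.0807], [0.536, 0.299, 0.0892]]
(0.5175, 0.261, 0.101, 90) shift [ 0.002 -0.003  0.592] turn [0.0001 0.0002 0.0006] rows 2.8
```

```bash
python3 -m handwheel '[[[0.004,-0.007,0.2],[0,0,0]],[[0.004,-0.007,0.4],[0,0,0]],[[0.004,-0.007,0.55],[0,0,0]],[[0.004,-0.007,0.594],[0,0,0]],[[0.004,-0.007,0.594],[0,0,0]]]'
python3 -m handwheel '[[[0,0,0],[0,0,0]],[[0,0,0],[0,0,0]],[[0,0,0],[0,0,0]],[[0,0,0],[0,0,0]],[[0,0,0],[0,0,0]]]' 1
python3 -m handwheel '[[[0,0,0],[0,0,0]],[[0,0,0],[0,0,0]],[[0,0,0],[0,0,0]]]'
```

```text
clock: 17.02
tool_pos: [0.5163, 0.2614, 0.0995]
orientation: [-179.9, 0.1, 90.1]
force: [-0.1, 0.3, 0.8]
opening: 0.0518
clock: 17.43
tool_pos: [0.5172, 0.2623, 0.1018]
orientation: [179.8, -0.1, 90.0]
force: [-1.2, -0.4, 6.8]
opening: 0.0339
clock: 17.68
tool_pos: [0.5172, 0.2623, 0.1018]
orientation: [179.8, -0.1, 90.0]
force: [-0.8, -1.2, 8.5]
opening: 0.034
```

```bash
python3 -m handwheel '[[[0,0,-0.04],[0,0,0]],[[0,0,-0.1],[0,0,0]],[[0,0,-0.16],[0,0,0]],[[0,0,-0.24],[0,0,0]],[[0,0,-0.32],[0,0,0]]]'
python3 -m handwheel '[[[0,0,-0.1],[0,0,0]],[[0,0,-0.2],[0,0,0]],[[0,0,-0.3],[0,0,0]],[[0,0,-0.4],[0,0,0]],[[0,0,-0.46],[0,0,0]]]'
python3 - <<'E'
from h import *
plan([(.50,.10,.26,90),(.51,-.09,.26,90),(.52,-.28,.26,82),(.529,-.423,.25,81.7),(.529,-.423,.186,81.7)])
from plant import *
s=snapshot("side")
cv2.imwrite("pics/s4.png",cv2.resize(s["color"][170:420,200:420],None,fx=2.2,fy=2.2,interpolation=cv2.INTER_CUBIC)[...,::-1])
E
```

```text
clock: 18.1
tool_pos: [0.5157, 0.2612, 0.1647]
orientation: [-180.0, 0.0, 90.0]
force: [0.3, -0.5, -1.1]
opening: 0.0337
clock: 18.52
tool_pos: [0.5163, 0.2615, 0.2588]
orientation: [179.9, -0.1, 90.0]
force: [-0.4, -0.1, -1.6]
opening: 0.0334
(0.5, 0.1, 0.26, 90) shift [-0.808 -0.082 -0.008] turn [ 0.0004 -0.0003  0.    ] rows 3.9
(0.51, -0.09, 0.26, 90) shift [-0.95  0.05  0.  ] turn [0. 0. 0.] rows 4.6
(0.52, -0.28, 0.26, 82) shift [-0.95  0.05  0.  ] turn [-0.     -0.      0.0222] rows 4.6
(0.529, -0.423, 0.25, 81.7) shift [-0.702  0.144  0.05 ] turn [ 0.     -0.      0.0008] rows 3.4
(0.529, -0.423, 0.186, 81.7) shift [ 0.   -0.    0.32] turn [0. 0. 0.] rows 1.5
```

View pics/s4.png

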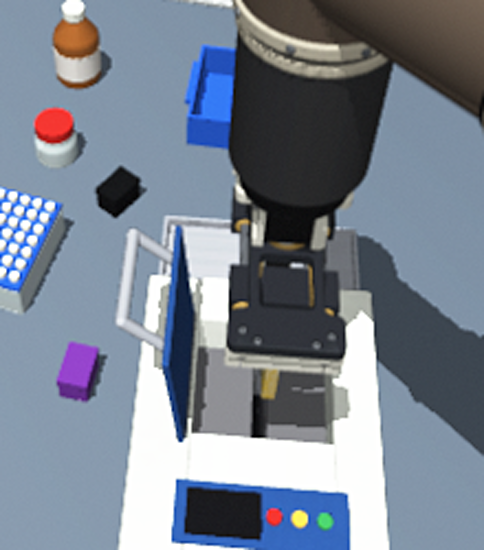

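The plate is clear of the slot, the cover is staying up and the bystanders are untouched. I'll carry it over at moderate speed.

```bash
python3 -m handwheel '[[[-0.06,0,0],[0,0,0]],[[-0.18,0,0],[0,0,0]],[[-0.3,0,0],[0,0,0]],[[-0.42,0,0],[0,0,0]],[[-0.54,0,0],[0,0,0]]]'
python3 -m handwheel '[[[-0.12,0,0],[0,0,0]],[[-0.24,0,0],[0,0,0]],[[-0.36,0,0],[0,0,0]],[[-0.48,0,0],[0,0,0]],[[-0.6,0,0],[0,0,0]]]'
python3 -m handwheel '[[[-0.12,0,0],[0,0,0]],[[-0.24,0,0],[0,0,0]],[[-0.36,0,0],[0,0,0]],[[-0.48,0,0],[0,0,0]],[[-0.6,0,0],[0,0,0]]]'
python3 -m handwheel '[[[-0.12,0,0],[0,0,0]],[[-0.24,0,0],[0,0,0]],[[-0.36,0,0],[0,0,0]],[[-0.48,0,0],[0,0,0]],[[-0.6,0,0],[0,0,0]]]'
python3 -m handwheel '[[[-0.12,0,0],[0,0,0.004]],[[-0.24,0,0],[0,0,0.009]],[[-0.36,0,0],[0,0,0.014]],[[-0.46,0,0],[0,0,0.019]],[[-0.52,0,0],[0,0,0.023]]]'
python3 - <<'E'
from h import *
plan([(.529,-.423,.183,81.7)])
E
```

```text
clock: 18.98
tool_pos: [0.515, 0.1516, 0.2548]
orientation: [-179.9, 0.0, 90.0]
force: [0.9, 0.3, -1.7]
opening: 0.0337
clock: 19.4
tool_pos: [0.5149, 0.0316, 0.2549]
orientation: [-179.9, 0.0, 90.0]
force: [0.3, 0.1, -1.7]
opening: 0.0339
clock: 19.82
tool_pos: [0.5148, -0.0881, 0.2549]
orientation: [-179.9, -0.0, 90.0]
force: [0.2, -0.5, -1.7]
opening: 0.0338
clock: 20.23
tool_pos: [0.5147, -0.208, 0.2549]
orientation: [-179.9, -0.0, 90.0]
force: [0.4, -0.0, -0.6]
opening: 0.0337
clock: 20.65
tool_pos: [0.5147, -0.3125, 0.2545]
orientation: [-179.9, -0.0, 81.5]
force: [1.1, 0.6, -1.3]
opening: 0.0334
(0.529, -0.423, 0.183, 81.7) shift [-0.536  0.153  0.357] turn [-0.0003 -0.0001 -0.0004] rows 3.2
```

```bash
python3 -m handwheel '[[[-0.13,0.04,0],[0,0,0]],[[-0.26,0.08,0],[0,0,0]],[[-0.39,0.12,0],[0,0,0]],[[-0.5,0.15,0],[0,0,0]],[[-0.536,0.153,0]  ,[0,0,0]]]'
python3 -m handwheel '[[[0,0,0.08],[0,0,0]],[[0,0,0.16],[0,0,0]],[[0,0,0.24],[0,0,0]],[[0,0,0.32],[0,0,0]],[[0,0,0.357],[0,0,0]]]'
python3 -m handwheel '[[[0,0,0],[0,0,0]],[[0,0,0],[0,0,0]],[[0,0,0],[0,0,0]]]'
python3 - <<'E'
from h import *
from plant import *
o=get_obs();print(o["tool_pos"],o["orientation"],o["force"])
ims=[]
for n in("top","side","wrist"):
    s=snapshot(n);np.savez("pics/%s5.npz"%n,**s);ims.append(s["color"])
c=[cv2.resize(ims[0][170:290,370:470],(330,396)),cv2.resize(ims[1][80:200,240:360],(396,396))]
cv2.imwrite("pics/f5.png",np.hstack(c)[...,::-1]);cv2.imwrite("pics/w5.png",ims[2][...,::-1])
E
```

```text
clock: 21.07
tool_pos: [0.5302, -0.4235, 0.2541]
orientation: [-179.9, -0.0, 81.6]
force: [-0.2, 0.1, -1.4]
opening: 0.0336
clock: 21.48
tool_pos: [0.5293, -0.4199, 0.1813]
orientation: [-179.8, -0.1, 81.7]
force: [-1.1, 0.4, -1.9]
opening: 0.0337
clock: 21.73
tool_pos: [0.5312, -0.4213, 0.1853]
orientation: [179.9, 0.0, 81.7]
force: [-0.2, -0.2, -1.1]
opening: 0.0335
[ 0.53122749 -0.42128893  0.18533231] [1.79928981e+02 3.93409387e-02 8.17380838e+01] [-0.15487398 -0.20809389 -1.14490237]
```

View pics/f5.png

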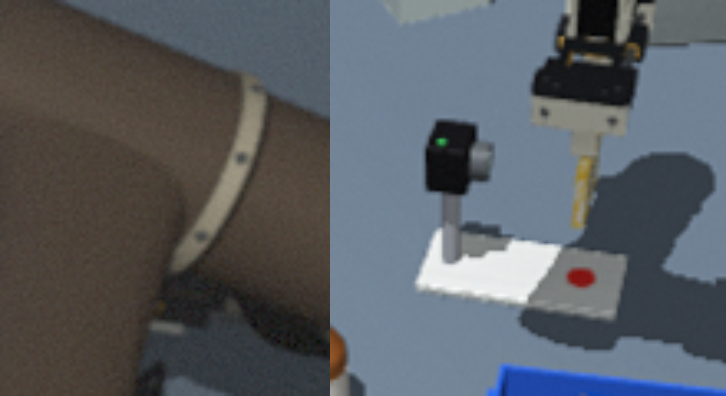

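View pics/w5.png

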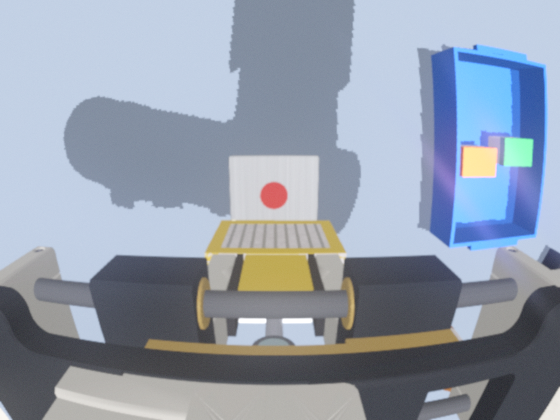

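The side crop shows the plate upright, edge-on at (582,190), above the red dot with the lens at (480,160). The wrist view shows the dot at (274,195) and the panel face at (276,236). Now I'll measure.

Run:
```python
from h import *
w=load("wrist5")
red=px(mask(w,0,8,(255,175,295,215))|mask(w,172,180,(255,175,295,215)));print("dot",len(red),atz(w,red,.01,True).mean(0).round(4),depthpts(w,red,True).mean(0).round(4))
h=cv2.cvtColor(w["color"],cv2.COLOR_RGB2HSV);m=((h[...,2]>150)&(h[...,1]<60)).astype(np.uint8);k=np.zeros_like(m);k[150:218,222:325]=1
bp=depthpts(w,px(m*k),True);bp=bp[abs(bp[:,2]-.01)<.008];print("base front",rect(bp))
g=np.argwhere(np.ones(w["z_map"].shape))[:,::-1];g=g[(g[:,0]>195)&(g[:,0]<355)&(g[:,1]>212)&(g[:,1]<300)]
a=np.radians(-8.3)
def rep(n,P):
    P=P[(P[:,2]>.085)&(P[:,2]<.168)]-np.array([.5292,-.423,0]);Q=np.c_[P[:,0]*np.cos(a)+P[:,1]*np.sin(a),-P[:,0]*np.sin(a)+P[:,1]*np.cos(a),P[:,2]]
    Q=Q[(abs(Q[:,0])<.02)&(abs(Q[:,1])<.06)]
    print(n,len(Q),np.percentile(Q,[1,50,99],axis=0).round(4).tolist())
    c=np.c_[Q[:,1],Q[:,2],np.ones(len(Q))];r=np.linalg.lstsq(c,Q[:,0],rcond=None)[0];print(" face yaw err",-np.degrees(r[0]).round(2),"tilt",np.degrees(r[1]).round(2),r[2]+.13*r[1])
rep("wrist",depthpts(w,g,True))
s=load("side5");rep("side",depthpts(s,px(mask(s,15,38,(300,110,340,160),70))))
```

```text
dot 492 [ 0.5281 -0.4226  0.01  ] [ 0.5277 -0.4226  0.0119]
base front (array([ 517.4, -422. ]), array([107.1,  68.8]), 81.5)
wrist 4431 [[-0.0043, -0.0371, 0.1045], [-0.0036, 0.0021, 0.1423], [-0.0013, 0.0413, 0.1669]]
 face yaw err -0.11 tilt -0.02 -0.0035111703706867505
side 72 [[-0.0055, -0.0217, 0.1025], [-0.0007, 0.039, 0.1428], [0.0051, 0.0456, 0.1649]]
 face yaw err -3.76 tilt 0.75 -0.0031735194434487223
```

```bash
python3 -m handwheel '[[[-0.01,-0.009,0.0125],[0,0,0]],[[-0.01,-0.009,0.0125],[0,0,0]],[[-0.01,-0.009,0.0125],[0,0,0]],[[-0.01,-0.009,0.0125],[0,0,0]],[[-0.01,-0.009,0.0125],[0,0,0]]]'
python3 -m handwheel '[[[0,0,0],[0,0,0]],[[0,0,0],[0,0,0]],[[0,0,0],[0,0,0]],[[0,0,0],[0,0,0]],[[0,0,0],[0,0,0]]]'
python3 - <<'E'
from h import *
from plant import *
o=get_obs();print(o["tool_pos"],o["orientation"],o["force"],abs(o["qvel"]).max())
w=snapshot("wrist");s=snapshot("side")
g=np.argwhere(np.ones(w["z_map"].shape))[:,::-1];g=g[(g[:,0]>195)&(g[:,0]<355)&(g[:,1]>212)&(g[:,1]<300)]
a=np.radians(-8.3)
for n,P in(("wrist",depthpts(w,g,True)),("side",depthpts(s,px(mask(s,15,38,(300,110,340,165),70))))):
    P=P[(P[:,2]>.085)&(P[:,2]<.168)]-np.array([.529,-.4228,0]);Q=np.c_[P[:,0]*np.cos(a)+P[:,1]*np.sin(a),-P[:,0]*np.sin(a)+P[:,1]*np.cos(a),P[:,2]]
    Q=Q[(abs(Q[:,0])<.02)&(abs(Q[:,1])<.06)];print(n,np.percentile(Q,[1,50,99],axis=0).round(4).tolist())
for n,roi in (("g",(45,80)),("o",(5,20))):
    P=depthpts(s,px(mask(s,*roi,(280,185,370,245))));print(n,len(P),P.mean(0).round(3))
P=depthpts(s,px(mask(s,100,125,(200,230,310,380))));P=P[P[:,2]>.15];print("cover",P.mean(0),P[:,2].max())
E
```

```text
clock: 22.3
tool_pos: [0.5288, -0.4229, 0.1817]
orientation: [180.0, 0.0, 81.7]
force: [0.5, 0.1, -1.4]
opening: 0.0339
clock: 22.72
tool_pos: [0.5288, -0.4228, 0.1816]
orientation: [-180.0, 0.0, 81.7]
force: [0.1, -0.5, -1.7]
opening: 0.0337
[ 0.52877028 -0.42281249  0.18164809] [-1.79999128e+02  4.01326764e-04  8.17219696e+01] [ 0.08350207 -0.46775662 -1.7353891 ] 0.052878353837901924
wrist [[-0.0064, -0.039, 0.1005], [-0.0057, 0.0001, 0.1397], [-0.0036, 0.0394, 0.1672]]
side [[-0.0074, 0.0119, 0.0981], [-0.003, 0.0387, 0.1374], [0.0031, 0.0424, 0.1618]]
g 117 [ 0.506 -0.148  0.038]
o 139 [ 0.514 -0.201  0.037]
cover [0.59490899 0.28285548 0.24276478] 0.26173277105413184
```

```bash
python3 -m handwheel '[[[0,0.002,-0.005],[0,0,0]],[[0,0.002,-0.005],[0,0,0]],[[0,0.002,-0.005],[0,0,0]],[[0,0.002,-0.005],[0,0,0]],[[0,0.002,-0.005],[0,0,0]]]'
python3 -m handwheel '[[[0,0,0],[0,0,0]],[[0,0,0],[0,0,0]],[[0,0,0],[0,0,0]],[[0,0,0],[0,0,0]],[[0,0,0],[0,0,0]]]'
python3 -c "
from plant import *
print(close_job())"
```

```text
clock: 23.23
tool_pos: [0.5291, -0.4229, 0.1827]
orientation: [-180.0, 0.0, 81.7]
force: [-0.1, -0.2, -1.1]
opening: 0.0336
clock: 23.65
tool_pos: [0.5291, -0.4229, 0.1827]
orientation: [180.0, -0.0, 81.7]
force: [0.3, 0.5, -1.6]
opening: 0.0338
the job is handed in; nothing more can be done
None
```

I finished the whole job in the order you asked and handed it in at 23.7 s. With the cover still shut, I set both sample cases lid-up on the tote floor. Then I lifted the cover by its bar to about 95°, drew the filter plate out, and held it in front of the inspection camera.

**Plate at the camera:** the last measurements put it within about 1 mm of the spot over the red dot. Its middle is at about 130 mm, and its broad face is within about 0.2° of square to the lens, measured by the wrist camera before a final shift of about 3 mm that did not turn it. After that I raised it 1 mm and did not photograph it again; the arm's own readings were steady, and the wrist force matched the plate's weight alone.

**Cases and cover:** the case tops measured about 37 mm, as they should for cases standing on the tote floor. The cover stayed open after I let go of the bar.

**Disagreements and gaps:**
- The side camera put the plate's bottom edge about 2 mm lower than the wrist camera did. It also gave a face angle about 4° off, but from only 72 points of an edge-on view, so I went with the wrist camera.
- When I gripped the plate's tab, the wrist force rose briefly to about 8.5 N and dropped once the plate lifted. I did not find out why. When I gripped the cover bar it reached about 18 N because I was 2–3 mm off centre.
- I did not re-measure the tip box, bottle and jar. The arm never went near them, and they looked undisturbed in the pictures taken along the way.

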